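# Pump up the drill oiler until its pin stands out

### The arm

A 6-joint arm with a two-finger parallel gripper is mounted at the origin on the work surface. World frame = base frame: x ahead of the robot, y to its left, z up, the work surface at z = 0. Lengths are in m, angles in rad, forces in N, time in s.
With the tool pointing down it reaches from about 0.325 to 0.85 m from the base axis. Payload 4.4 kg.
Tool frame: the origin (TCP) lies at the very end of the fingers, on their centre line; the grasp point (between the pads) lies 19 mm behind it; z points along the fingers, y is the direction in which the jaws open and shut (so a half turn about z gives the same grasp; the last joint's range is limited). The gripper opens to 94 mm and grips with 3 to 60 N. Pads are 16 mm wide; open, the fingers measure 119 mm over their backs; the gripper's body (75 mm by 177 mm) begins 78 mm behind the grasp point.
Start: joints at [-1.486, 0.207, 1.542, -0, 1.393, -0.15], TCP at [0.134, -0.559, 0.205] pointing down, gripper open.
Joint ranges: [-2.73, 2.73], [-0.86, 2.22], [0.23, 2.46], [-1.11, 4.25], [0.08, 2.63], [-2.82, 2.82]. Speed limits (rad/s): [2.79, 2.79, 3.14, 3.14, 3.14, 3.14].

### API

Orientations are given as a rotation vector (axis times angle).
In Python, from plant import manip gives the robot as it stands.
- The arm moves only by the tool move_arm, never from a script. Its argument "series" is one flat list of numbers, 4 for each row, row after row: the shift along the tool's x, y, z in m, then the turn about the tool's z in rad. A call has 1 to 5 rows; each row is the pose to reach, as a shift and turn from the pose commanded when the call began, along the tool's axes at that moment; what a row does not reach only later rows make up. A row lasts 1/12 s, in which the tool goes at most 41.7 mm and 7.16 degrees, less where a joint would pass 70% of its speed; a pose out of reach is approached as far as the arm can. A call with a gripper value outside its range is refused whole. "fingers" is the closure, from -1 (fully open) to 1 (shut), set as the call begins (left out, the last holds). The fingers move at their own pace and stop on an object; "force" is the grip in N (left out, the last holds). Time passes only in rows, so rows that repeat a pose let the fingers close. It gives the time, the measured TCP pose, the force and the opening at its end, in the units of the state.
- manip.sense(): the state, without advancing time (a new reading comes with each control period).
- manip.capture(name): name is "scene" or "side" or "wrist"; returns a dict with "image" (400x640x3 uint8, red, green, blue), "intrinsics" (3x3 intrinsics, pixels), "dist" ([k1, k2, p1, p2, k3] as OpenCV has them; the pictures are not rectified), "world_from_camera" (4x4, takes a point from camera to world coordinates). Camera axes: x right, y up, looking along -z (the intrinsics and any distortion apply to the point x, -y, -z); pixel columns grow to the right and rows downward; lengths in m; the calibration is good to about 2 mm. A picture is of the moment at which its call begins. There is no depth.
- manip.finish_job(): hands the job in, once; it reports no verdict.
The state is a dict: "t": time; "joint_positions": joint angles; "joint_vel": joint speeds; "joint_efforts": joint torques, N m; "tool_pos": TCP position; "orientation": TCP orientation; "wrist_force": force on the tool from outside, world axes, zero at the start; "torque": the same for the moment, N m; "gripper_width": opening from 0.0 (shut) to 1.0 (fully open).
Only numpy, scipy, OpenCV 4.12 (cv2) and the standard library are available. Lean on these libraries where they do the work, as an engineer would, in place of code of your own. Each camera call takes 0.05 s, during which the arm holds its last target. There are 200 camera calls.

### The job

Pump the bench oiler: push its red palm pad all the way down and let it spring right back up, again and again, until the orange-tipped indicator pin beside it stands fully out and its green band shows. Then leave the pad up and take the hand away. Do not touch the pin, and leave everything else on the bench where it stands.

Things in the scene. Friction and masses are not known exactly. Their poses are not given: they have to be found in the camera images.
- pump: green hand oiler bolted to the bench, does not move. Origin at bench height under the middle; base plate 110 mm along its x, and along its y from -85 to +105 mm, 12 mm thick. The barrel with the red palm pad stands at y = -35 mm, the green indicator block (44 x 40 mm, top 60 mm above the bench) with the pin at y = +60 mm; z is up
- plunger (a joint): downward travel of the pump's red palm pad, 0 = up (rest), 0.024 m = fully down. A spring pushes it up again: about 4 N at the start of the stroke and 10 to 12 N at the bottom. Each push lifts the pin by about 8 mm through a ratchet, whose teeth are 4 mm of pin apart. The pin goes up 0.4 mm per mm of push after up to 10 mm of idle push, so use strokes of at least 21 mm and let the pad rise fully each time; the last lift to fully out needs a nearly full stroke
- plunger_top (a point): centre of the flat upper face of the red round palm pad (80 mm across, 15 mm thick, on a black 58 mm sleeve). It is 121 mm above the bench when the pad is up and 97 mm when fully down; this point moves with the pad
- indicator_pin (a joint): how far the indicator pin has come out upwards: starts anywhere from 0 to 0.012 m (in), about 0.040 m = fully out after complete strokes (it can go no farther than 0.043). It stays where the pump has lifted it and does not fall back. When it is fully out pumping still moves the pad but not the pin. The number of pushes needed is 3 to 6 and depends on the start
- pin_tip (a point): top of the indicator pin: orange cap 20 mm across on a 16 mm steel shank, beside the pad, 95 mm from the pad's axis. 65 mm above the bench with the pin in, about 105 mm when fully out, and then about 7 mm of its green lower band shows above the block
- screw_tin: open aluminium cup, 68 mm wide, 60 mm high, loose, beside the pump; origin under its centre
- chisel: wooden-handled driver, 200 mm long, lying loose by the pump; origin at its underside, its x runs along it
- oil_bottle: black bottle with red cap, 64 mm wide, 170 mm high, loose; origin under its centre
- glue_bottle: white bottle with orange cap, 56 mm wide, 150 mm high, loose; origin under its centre
- fastener_box: red and brown carton, 100 x 80 x 45 mm, loose; origin under its centre
- paint_can: blue paint can, 80 mm wide, 100 mm high, loose; origin under its centre
- wrench: steel wrench, 180 mm long, lying loose at the far side; origin at its underside, its x runs along it

How it is judged:
On the way, in this order (a step that is already met when the one before it is completed fails the run):
1. the pin is about half out (value of joint indicator_pin above 0.019 m), for 0.1 s.
2. the pin is fully out (value of joint indicator_pin above 0.0375 m), for 0.2 s.
At the end, for the whole second after the job is handed in: the indicator pin stands at least 37.5 mm out, the palm pad has sprung back to within 3 mm of its top, and every loose thing lies at rest within 30 mm of where it stood (value of joint indicator_pin above 0.0375 m and value of joint plunger below 0.003 m and distance of each of screw_tin, chisel, oil_bottle, glue_bottle, fastener_box, paint_can, wrench from where it was at the start of the episode below 0.03 m and linear speed of each of screw_tin, chisel, oil_bottle, glue_bottle, fastener_box, paint_can, wrench below 0.02 m/s); the robot touches nothing.
It fails at once if the indicator pin is touched by the robot (contact force between indicator_pin and the fingers above 0.5 N or contact force between indicator_pin and the arm above 0.5 N).
It fails at once if a loose thing on the bench is moved more than 30 mm (distance of any of screw_tin, chisel, oil_bottle, glue_bottle, fastener_box, paint_can, wrench from where it was at the start of the episode above 0.03 m).
It fails at once if a loose thing is lifted off the bench (height (world z) of any of screw_tin, oil_bottle, glue_bottle, fastener_box, paint_can above 0.02 m or height (world z) of any of chisel, wrench above 0.03 m).
It also fails if it takes over 45 s, if anything falls off the work surface, if the arm or the gripper's body presses on something with over 40 N, if the wrist force passes 120 N, or if a joint passes its speed limit or range.

## Working session

There is one attempt and no reset: what is moved stays moved. The work goes in short steps, Python scripts to look and compute and a tool call to move; the robot and the scene stay as the last step left them, time stands still between calls to the robot, and variables do not carry over. Pictures are saved under pics/ and viewed, about 8 in all and at most 12, crops included, and the job is handed in when it is done.

Besides the shell and the picture viewer there is one more tool, called after "Emit:" by a JSON object that holds its "name" and its "arguments", one argument or row to a line. move_arm: Moves the arm, as the interface text tells. Its arguments: {"type":"object","properties":{"series":{"type":"array","items":{"type":"number"}},"fingers":{"type":"number"},"force":{"type":"number"}},"required":["series"]}

```bash
mkdir -p pics; cat > h.py <<'E'
import numpy as np, cv2, pickle
from plant import manip
def cap(n,f):
    c=manip.capture(n); cv2.imwrite(f"pics/{f}.png",cv2.cvtColor(np.asarray(c["image"]),cv2.COLOR_RGB2BGR)); pickle.dump(c,open(f"pics/{f}.pkl","wb")); return c
def ray(c,u,v,z):
    p=cv2.undistortPoints(np.array([[[u,v]]],float),np.array(c["intrinsics"]),np.array(c["dist"]))[0,0]
    T=np.array(c["world_from_camera"]); d=T[:3,:3]@np.array([p[0],-p[1],-1]); o=T[:3,3]
    return o+d*(z-o[2])/d[2]
def proj(c,P):
    T=np.array(c["world_from_camera"]); q=T[:3,:3].T@(np.array(P)-T[:3,3]); q=q*[1,-1,-1]
    return cv2.projectPoints(q.reshape(1,1,3),np.zeros(3),np.zeros(3),np.array(c["intrinsics"]),np.array(c["dist"]))[0].ravel()
def load(f): return pickle.load(open(f"pics/{f}.pkl","rb"))
E
python3 - <<'E'
from h import *
for n in ("scene","side"): cap(n,n+"0")
a=cv2.imread("pics/scene0.png");b=cv2.imread("pics/side0.png")
s=manip.sense();print(s)
for n in("scene0","side0"):print(load(n)["world_from_camera"])
E
```

```text
{'t': 0.1, 'joint_positions': array([-1.48547858e+00,  2.07322263e-01,  1.54279520e+00,  1.35572781e-05,
        1.39350581e+00, -1.50484480e-01]), 'joint_vel': array([-0.00023582, -0.00240066, -0.00321255, -0.00010444,  0.00026979,
       -0.00050545]), 'joint_efforts': array([-7.54898139e-06, -3.71862853e+01, -2.82292825e+01,  7.01048062e-02,
        3.11390671e-02, -5.11085318e-05]), 'tool_pos': array([ 0.13427297, -0.55835723,  0.20442157]), 'orientation': array([-3.11776823e+00, -3.69297318e-01, -1.24778855e-04]), 'wrist_force': array([-0.81019506, -0.15355311,  0.65648639]), 'torque': array([-0.00422784, -0.01812364, -0.02925199]), 'gripper_width': 0.9995254485045036}
[[-0.79502857 -0.4461389   0.41096187  1.21519892]
 [ 0.60652485 -0.59315111  0.52943307  0.7783736 ]
 [ 0.0075618   0.670173    0.7421664   1.21316386]
 [ 0.          0.          0.          1.        ]]
[[-0.98030132  0.13560079 -0.14360274  0.3892602 ]
 [-0.19717661 -0.62981957  0.75129801  1.0977233 ]
 [ 0.01143279  0.76481353  0.64415026  1.01834442]
 [ 0.          0.          0.          1.        ]]
```

View pics/scene0.png

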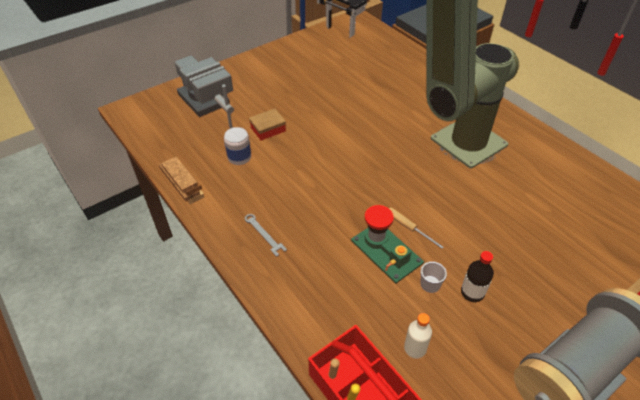

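View pics/side0.png

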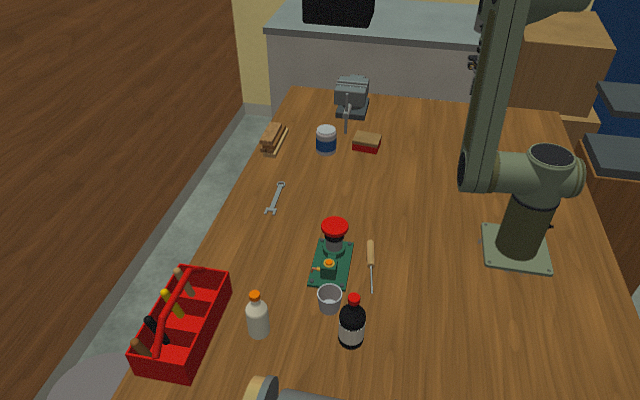

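The pad is at about (379,215) in the scene view and (335,226) in the side view. The pin is at about (401,250) and (329,263), with the tin just beyond it and the chisel on the robot side.

```bash
python3 - <<'E'
from h import *
from scipy.spatial.transform import Rotation as R
for n,(u,v),(pu,pv),tin in (("scene0",(379,215),(401,250),(432,268)),("side0",(335,226),(329,263),(329,291))):
    c=load(n); im=np.asarray(c["image"]).astype(int)
    m=((im[...,0]>150)&(im[...,1]<60)&(im[...,2]<60)).astype(np.uint8)
    k,l,st,ce=cv2.connectedComponentsWithStats(m); i=l[v,u]; print(n,st[i],ce[i])
    # fit pad top centre: project disc model (top face + rim) and match bbox
    from scipy.optimize import least_squares
    a=np.linspace(0,2*np.pi,40)
    def bb(p):
        q=np.array([proj(c,[p[0]+.04*np.cos(t),p[1]+.04*np.sin(t),z]) for t in a for z in(.121,.106)])
        return np.array([q[:,0].min(),q[:,1].min(),q[:,0].max(),q[:,1].max()])
    t=np.array([st[i][0]-.5,st[i][1]-.5,st[i][0]+st[i][2]-.5,st[i][1]+st[i][3]-.5])
    r=least_squares(lambda p:bb(p)-t,ray(c,u,v,.121)[:2],diff_step=1e-3);print("pad",r.x,r.fun)
    for z in(.065,.077):print("pin",z,ray(c,pu,pv,z))
    print("tin rim",ray(c,*tin,.06))
s=manip.sense();print(R.from_rotvec(s["orientation"]).as_matrix())
E
```

```text
scene0 [365 206  28  22 491] [378.48472505 216.50101833]
pad [0.53775429 0.13331165] [-0.74678182 -1.94925328  0.74040153  1.77618853]
pin 0.065 [0.537746   0.23259701 0.065     ]
pin 0.077 [0.54482638 0.23830117 0.077     ]
tin rim [0.50920033 0.3233658  0.06      ]
side0 [321 216  27  19 389] [334.23393316 224.89974293]
pad [0.5419854  0.13143918] [-0.37876873 -1.90812677  0.37657925  1.71213819]
pin 0.065 [0.53544706 0.2368963  0.065     ]
pin 0.077 [0.53360696 0.24773176 0.077     ]
tin rim [0.51758882 0.32966271 0.06      ]
[[ 9.72327821e-01  2.33620594e-01 -1.59741525e-04]
 [ 2.33620433e-01 -9.72325766e-01  2.02437025e-03]
 [ 3.17613780e-04 -2.00567040e-03 -9.99997938e-01]]
```

```bash
python3 - <<'E'
from h import *
A=cv2.resize(cv2.imread("pics/scene0.png")[190:310,330:510],None,fx=4,fy=4,interpolation=2)[:, :]
cv2.imwrite("pics/z.png",A)
E
```

```text
(no output)
```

View pics/z.png

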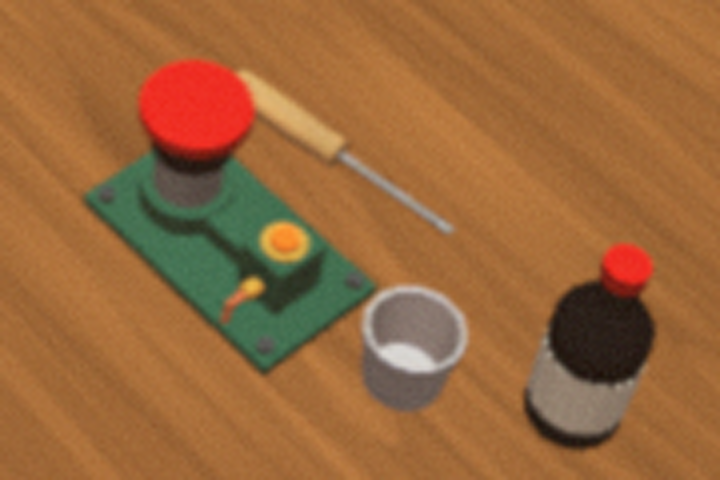

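Emit:
{"name": "move_arm", "arguments": {
  "series": [0.0276,-0.028,0,0,0.0552,-0.056,0,0,0.0828,-0.084,0,0,0.1104,-0.112,0,0,0.138,-0.14,0,0],
  "fingers": 1,
  "force": 20
}}

```text
t: 0.52
tool_pos: [0.2362, -0.3887, 0.2048]
orientation: [-3.119, -0.368, 0.0]
wrist_force: [1.5, 0.8, -0.2]
gripper_width: 0.681
```

Emit:
{"name": "move_arm", "arguments": {
  "series": [0.0276,-0.028,0,0,0.0552,-0.056,0,0,0.0828,-0.084,0,0,0.1104,-0.112,0,0,0.138,-0.14,0,0]
}}

```text
t: 0.93
tool_pos: [0.3376, -0.2204, 0.2052]
orientation: [-3.12, -0.369, -0.0]
wrist_force: [1.0, 0.1, 1.0]
gripper_width: 0.329
```

Emit:
{"name": "move_arm", "arguments": {
  "series": [0.0276,-0.028,0,0,0.0552,-0.056,0,0,0.0828,-0.084,0,0,0.1104,-0.112,0,0,0.138,-0.14,0,0]
}}

```text
t: 1.35
tool_pos: [0.439, -0.0519, 0.2053]
orientation: [3.12, 0.37, -0.0]
wrist_force: [0.1, -1.1, 0.7]
gripper_width: 0.007
```

Emit:
{"name": "move_arm", "arguments": {
  "series": [0.0276,-0.028,0,0,0.0552,-0.056,0,0,0.0828,-0.084,0,0,0.1104,-0.112,0,0,0.138,-0.14,0,0]
}}

```text
t: 1.77
tool_pos: [0.5404, 0.1164, 0.2049]
orientation: [3.12, 0.37, -0.002]
wrist_force: [1.1, -0.8, 1.1]
gripper_width: 0.007
```

Emit:
{"name": "move_arm", "arguments": {
  "series": [0,0,0,0,0,0,0,0]
}}

```text
t: 1.93
tool_pos: [0.54, 0.1159, 0.2044]
orientation: [3.119, 0.375, -0.003]
wrist_force: [-0.2, -0.2, 0.3]
gripper_width: 0.005
```

Emit:
{"name": "move_arm", "arguments": {
  "series": [0,0,0.03,0,0,0,0.06,0,0,0,0.072,0,0,0,0.072,0]
}}

```text
t: 2.27
tool_pos: [0.5362, 0.1129, 0.1294]
orientation: [-3.12, -0.367, 0.014]
wrist_force: [-0.6, 0.9, -0.4]
gripper_width: 0.006
```

```bash
python3 - <<'E'
from h import *
for n in("scene","side"): cap(n,n+"1")
A=cv2.imread("pics/scene1.png")[160:310,330:480];B=cv2.imread("pics/side1.png")[170:320,260:410]
cv2.imwrite("pics/z1.png",cv2.resize(np.hstack([A,B]),(800,400),interpolation=2))
print(manip.sense()["tool_pos"])
E
```

```text
[0.53997653 0.11342756 0.13375423]
```

View pics/z1.png

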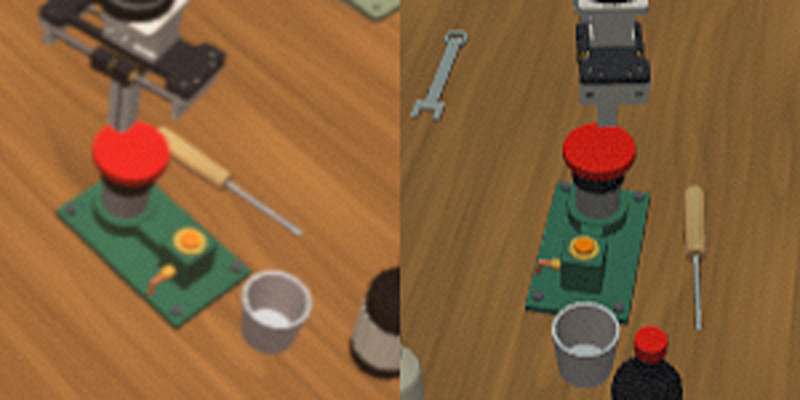

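```bash
python3 - <<'E'
from h import *
s=manip.sense();print(s["tool_pos"])
for n,o in(("scene1",(330,160)),("side1",(260,170))):
    c=load(n);p=proj(c,s["tool_pos"]);print(n,p,(p-o)*400/150)
    print("z pad",(proj(c,[.54,.132,.121])-o)*400/150)
for n,(u,v) in (("scene0",(379,215)),("side0",(335,226))):
    c=load(n);im=np.asarray(c["image"]).astype(int)
    m=((im[...,0]>2.2*im[...,1])&(im[...,0]>2.2*im[...,2])&(im[...,0]>60)).astype(np.uint8)
    k,l,st,ce=cv2.connectedComponentsWithStats(m);x,y,w,h,_=st[l[v,u]];print(n,x,y,w,h)
    top=ray(c,x+w/2-.5,y-.5,.121);bot=ray(c,x+w/2-.5,y+h-.5,.106)
    wl=ray(c,x-.5,y+h*.45,.115);wr=ray(c,x+w-.5,y+h*.45,.115);print(top,bot,(top+bot)/2,(wl+wr)/2,np.linalg.norm(wl-wr),np.linalg.norm(top-bot))
E
```

```text
[0.53997653 0.11342756 0.13375423]
scene1 [373.62073479 207.42044208] [116.32195943 126.45451222]
z pad [127.18674161 145.46765476]
side1 [335.94697848 215.48265712] [202.52527593 121.28708564]
z pad [199.12274246 141.29547117]
scene0 364 205 30 25
[0.51403735 0.10556214 0.121     ] [0.56391846 0.16461153 0.106     ] [0.53897791 0.13508684 0.1135    ] [0.53854398 0.13441396 0.115     ] 0.08265149307916793 0.07873980204343017
side0 321 216 27 22
[0.54772349 0.10051006 0.121     ] [0.5335446  0.17585745 0.106     ] [0.54063405 0.13818375 0.1135    ] [0.5406661  0.13812722 0.115     ] 0.0777461125344907 0.07812343541775524
```

Emit:
{"name": "move_arm", "arguments": {
  "series": [0.003,-0.0125,0,0,0.003,-0.0125,0,0,0.003,-0.0125,0.012,0,0.003,-0.0125,0.024,0,0.003,-0.0125,0.024,0]
}}

```text
t: 2.78
tool_pos: [0.5425, 0.1278, 0.1096]
orientation: [-3.119, -0.37, -0.009]
wrist_force: [2.1, 1.6, 6.9]
gripper_width: 0.005
```

Emit:
{"name": "move_arm", "arguments": {
  "series": [0,0,0.008,0,0,0,0.013,0,0,0,0.013,0,0,0,0.013,0]
}}

```text
t: 3.12
tool_pos: [0.5426, 0.1278, 0.0985]
orientation: [-3.119, -0.37, -0.008]
wrist_force: [0.1, 1.2, 9.6]
gripper_width: 0.005
```

Emit:
{"name": "move_arm", "arguments": {
  "series": [0,0,0.003,0,0,0,0.003,0,0,0,0.003,0]
}}

```text
t: 3.37
tool_pos: [0.5426, 0.1278, 0.0972]
orientation: [-3.119, -0.37, -0.008]
wrist_force: [-3.7, 0.8, 15.9]
gripper_width: 0.005
```

Emit:
{"name": "move_arm", "arguments": {
  "series": [0,0,-0.016,0,0,0,-0.032,0,0,0,-0.034,0,0,0,-0.034,0,0,0,-0.034,0]
}}

```text
t: 3.78
tool_pos: [0.5392, 0.1271, 0.1262]
orientation: [3.12, 0.37, -0.003]
wrist_force: [0.4, 0.3, 0.3]
gripper_width: 0.006
```

Emit:
{"name": "move_arm", "arguments": {
  "series": [0,0,0.012,0,0,0,0.024,0,0,0,0.034,0,0,0,0.035,0,0,0,0.035,0]
}}

```text
t: 4.2
tool_pos: [0.5412, 0.1273, 0.097]
orientation: [3.119, 0.37, 0.002]
wrist_force: [-10.2, -1.2, 31.6]
gripper_width: 0.007
```

Emit:
{"name": "move_arm", "arguments": {
  "series": [0,0,0,0,0,0,0,0]
}}

```text
t: 4.37
tool_pos: [0.5412, 0.1273, 0.097]
orientation: [3.119, 0.37, 0.002]
wrist_force: [-9.7, -0.8, 30.8]
gripper_width: -0.002
```

Emit:
{"name": "move_arm", "arguments": {
  "series": [0,0,-0.016,0,0,0,-0.032,0,0,0,-0.035,0,0,0,-0.035,0,0,0,-0.035,0]
}}

```text
t: 4.78
tool_pos: [0.5387, 0.127, 0.1252]
orientation: [-3.12, -0.369, 0.006]
wrist_force: [-0.0, 0.1, 0.1]
gripper_width: 0.005
```

```bash
python3 - <<'E'
from h import *
for n in("scene","side"): cap(n,n+"2")
A=cv2.imread("pics/scene2.png")[160:310,330:480];B=cv2.imread("pics/side2.png")[170:320,260:410]
cv2.imwrite("pics/z2.png",cv2.resize(np.hstack([A,B]),(800,400),interpolation=2))
print(manip.sense()["tool_pos"])
E
```

```text
[0.53842026 0.12706164 0.12493224]
```

View pics/z2.png

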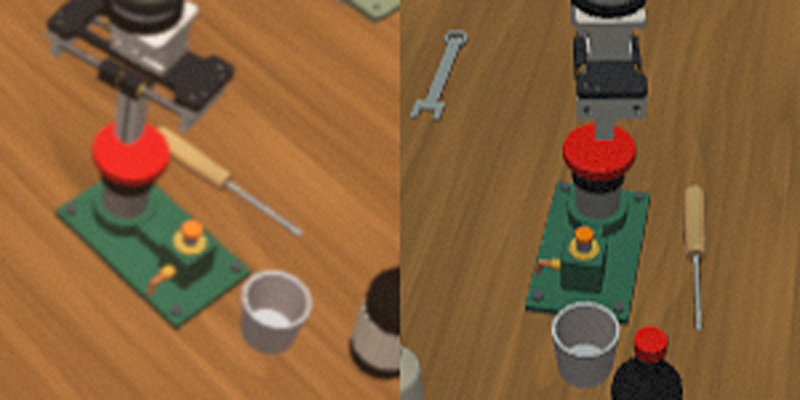

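The pin cap has come up, from about (585,245) to (584,235) in the right half. The pad is up again and nothing else has moved. Two strokes are done, so I'll do two more.

Emit:
{"name": "move_arm", "arguments": {
  "series": [0,0,0.012,0,0,0,0.024,0,0,0,0.033,0,0,0,0.033,0,0,0,0.033,0]
}}

```text
t: 5.3
tool_pos: [0.5408, 0.1273, 0.0971]
orientation: [3.12, 0.37, 0.001]
wrist_force: [-6.1, -0.9, 21.2]
gripper_width: 0.003
```

Emit:
{"name": "move_arm", "arguments": {
  "series": [0,0,-0.016,0,0,0,-0.032,0,0,0,-0.033,0,0,0,-0.033,0,0,0,-0.033,0]
}}

```text
t: 5.72
tool_pos: [0.5389, 0.1271, 0.1255]
orientation: [-3.12, -0.37, 0.005]
wrist_force: [-0.5, -0.8, 0.2]
gripper_width: 0.005
```

Emit:
{"name": "move_arm", "arguments": {
  "series": [0,0,0.012,0,0,0,0.024,0,0,0,0.033,0,0,0,0.033,0,0,0,0.033,0]
}}

```text
t: 6.13
tool_pos: [0.5408, 0.1273, 0.0971]
orientation: [3.12, 0.37, 0.001]
wrist_force: [-6.5, -0.6, 23.5]
gripper_width: 0.005
```

Emit:
{"name": "move_arm", "arguments": {
  "series": [0,0,-0.016,0,0,0,-0.032,0,0,0,-0.033,0,0,0,-0.033,0,0,0,-0.033,0]
}}

```text
t: 6.55
tool_pos: [0.5387, 0.1271, 0.1251]
orientation: [-3.12, -0.369, 0.006]
wrist_force: [-0.4, 0.9, 0.2]
gripper_width: 0.0
```

```bash
cat > pin.py <<'E'
from h import *
import sys
def pin(k):
    for n in ("scene","side"):
        c=load(n+k); im=np.asarray(c["image"]).astype(int)
        u0,v0=proj(c,[.536,.231,.085])
        m=(im[...,0]>190)&(im[...,1]>75)&(im[...,1]<155)&(im[...,2]<70)
        y,x=np.nonzero(m); g=(abs(x-u0)<12)&(abs(y-v0)<22); y,x=y[g],x[g]
        # height with axis fixed
        zs=np.linspace(.055,.115,121); e=[abs(proj(c,[.536,.231,z])[1]-y.mean()) for z in zs]
        print(n,k,x.mean(),y.mean(),len(x),"z",zs[np.argmin(e)])
for k in sys.argv[1:]:
    pin(k)
E
python3 - <<'E'
from h import *
for n in("scene","side"): cap(n,n+"3")
E
python3 pin.py 0 1 2 3
```

```text
scene 0 399.54761904761904 251.76190476190476 42 z 0.055
side 0 328.5 261.1666666666667 24 z 0.066
scene 1 399.45714285714286 251.82857142857142 35 z 0.055
side 1 328.38461538461536 261.11538461538464 26 z 0.0665
scene 2 400.4468085106383 247.68085106382978 47 z 0.07250000000000001
side 2 328.4166666666667 257.8333333333333 24 z 0.0795
scene 3 401.3076923076923 243.73076923076923 52 z 0.09
side 3 328.6296296296296 255.1851851851852 27 z 0.09
```

Emit:
{"name": "move_arm", "arguments": {
  "series": [0,0,0.012,0,0,0,0.024,0,0,0,0.033,0,0,0,0.034,0,0,0,0.034,0]
}}

```text
t: 7.07
tool_pos: [0.541, 0.1273, 0.0971]
orientation: [3.119, 0.37, 0.001]
wrist_force: [-9.3, -1.2, 24.1]
gripper_width: 0.006
```

Emit:
{"name": "move_arm", "arguments": {
  "series": [0,0,-0.016,0,0,0,-0.032,0,0,0,-0.034,0,0,0,-0.034,0,0,0,-0.034,0]
}}

```text
t: 7.48
tool_pos: [0.5391, 0.1271, 0.1256]
orientation: [-3.12, -0.37, 0.004]
wrist_force: [-0.2, -0.5, 0.3]
gripper_width: 0.003
```

```bash
python3 - <<'E'
from h import *
for n in("scene","side"): cap(n,n+"4")
E
python3 pin.py 4
```

```text
scene 4 401.6304347826087 242.30434782608697 46 z 0.0965
side 4 328.8611111111111 255.75 36 z 0.088
```

Emit:
{"name": "move_arm", "arguments": {
  "series": [0,0,0.012,0,0,0,0.024,0,0,0,0.034,0,0,0,0.034,0,0,0,0.034,0]
}}

```text
t: 8.0
tool_pos: [0.5411, 0.1273, 0.0971]
orientation: [3.119, 0.37, 0.002]
wrist_force: [-8.7, -0.8, 25.3]
gripper_width: 0.003
```

Emit:
{"name": "move_arm", "arguments": {
  "series": [0,0,-0.016,0,0,0,-0.032,0,0,0,-0.034,0,0,0,-0.034,0,0,0,-0.034,0]
}}

```text
t: 8.42
tool_pos: [0.539, 0.1271, 0.1256]
orientation: [-3.12, -0.369, 0.004]
wrist_force: [-0.6, -0.2, 0.1]
gripper_width: 0.001
```

```bash
python3 - <<'E'
from h import *
for n in("scene","side"): cap(n,n+"5")
A=cv2.imread("pics/scene5.png")[160:310,330:480];B=cv2.imread("pics/side5.png")[170:320,260:410]
cv2.imwrite("pics/z5.png",cv2.resize(np.hstack([A,B]),(800,400),interpolation=2))
E
python3 pin.py 5
```

```text
scene 5 401.81632653061223 242.0408163265306 49 z 0.0975
side 5 328.3666666666667 254.66666666666666 30 z 0.0925
```

View pics/z5.png

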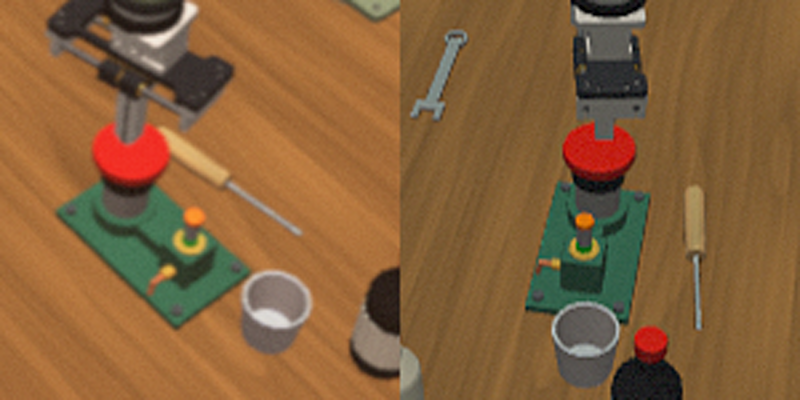

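The green band now shows, and the cap has nearly stopped rising between strokes. I'll do two more firm full strokes with a dwell to confirm it has levelled off.

Emit:
{"name": "move_arm", "arguments": {
  "series": [0,0,0.012,0,0,0,0.024,0,0,0,0.036,0,0,0,0.036,0,0,0,0.036,0]
}}

```text
t: 8.93
tool_pos: [0.5412, 0.1273, 0.0969]
orientation: [3.119, 0.37, 0.002]
wrist_force: [-12.8, -1.4, 34.4]
gripper_width: 0.003
```

Emit:
{"name": "move_arm", "arguments": {
  "series": [0,0,-0.016,0,0,0,-0.032,0,0,0,-0.038,0,0,0,-0.038,0,0,0,-0.038,0]
}}

```text
t: 9.35
tool_pos: [0.5394, 0.1272, 0.128]
orientation: [-3.12, -0.37, 0.003]
wrist_force: [0.4, 0.4, -0.2]
gripper_width: 0.003
```

Emit:
{"name": "move_arm", "arguments": {
  "series": [0,0,0.012,0,0,0,0.024,0,0,0,0.038,0,0,0,0.038,0,0,0,0.038,0]
}}

```text
t: 9.77
tool_pos: [0.5414, 0.1273, 0.0969]
orientation: [3.119, 0.37, 0.002]
wrist_force: [-12.4, -0.7, 37.0]
gripper_width: 0.009
```

Emit:
{"name": "move_arm", "arguments": {
  "series": [0,0,-0.016,0,0,0,-0.032,0,0,0,-0.038,0,0,0,-0.038,0,0,0,-0.038,0]
}}

```text
t: 10.18
tool_pos: [0.5388, 0.1271, 0.1273]
orientation: [-3.12, -0.369, 0.005]
wrist_force: [-1.7, -0.4, -0.3]
gripper_width: 0.003
```

Emit:
{"name": "move_arm", "arguments": {
  "series": [0,0,-0.03,0,0,0,-0.06,0,0,0,-0.09,0,0,0,-0.12,0,0,0,-0.12,0]
}}

```text
t: 10.6
tool_pos: [0.5432, 0.1275, 0.2541]
orientation: [3.119, 0.37, 0.013]
wrist_force: [0.6, 1.1, 0.8]
gripper_width: 0.006
```

Emit:
{"name": "move_arm", "arguments": {
  "series": [-0.02,0.03,0,0,-0.04,0.06,0,0,-0.06,0.09,0,0,-0.06,0.09,0,0,-0.06,0.09,0,0]
}}

```text
t: 11.02
tool_pos: [0.5014, 0.0246, 0.2468]
orientation: [-3.119, -0.364, 0.007]
wrist_force: [0.9, 0.1, 0.4]
gripper_width: 0.008
```

```bash
python3 - <<'E'
from h import *
for n in("scene","side"): cap(n,n+"6")
A=cv2.imread("pics/scene6.png")[190:290,340:440];B=cv2.imread("pics/side6.png")[200:300,280:380]
cv2.imwrite("pics/z6.png",cv2.resize(np.hstack([A,B]),(800,400),interpolation=2))
for n in("scene","side"):
    d=np.abs(np.asarray(load(n+"6")["image"]).astype(int)-np.asarray(load(n+"0")["image"])).max(2)
    k,l,st,_=cv2.connectedComponentsWithStats(cv2.morphologyEx((d>50).astype(np.uint8),cv2.MORPH_OPEN,np.ones((2,2)))); print(n,[s.tolist() for s in st[1:] if s[4]>8])
s=manip.sense();print(s["t"],s["tool_pos"],s["wrist_force"])
E
python3 pin.py 5 6
```

```text
scene [[321, 0, 3, 4, 10], [340, 0, 4, 3, 10], [337, 0, 90, 143, 4838], [427, 0, 35, 21, 335], [478, 0, 22, 12, 178], [346, 3, 22, 14, 160], [328, 15, 5, 14, 55], [396, 25, 17, 8, 71], [464, 35, 8, 5, 17], [441, 42, 16, 9, 39], [501, 44, 71, 86, 3542], [468, 47, 9, 16, 52], [434, 50, 6, 3, 14], [427, 52, 39, 70, 1944], [495, 53, 25, 36, 373], [476, 64, 16, 23, 193], [341, 115, 3, 4, 10], [379, 135, 9, 5, 22], [372, 137, 2, 5, 10], [365, 143, 3, 13, 32], [399, 239, 9, 15, 91]]
side [[522, 0, 96, 54, 3374], [594, 0, 30, 17, 218], [511, 9, 5, 16, 33], [595, 9, 3, 3, 9], [475, 15, 24, 18, 287], [366, 27, 76, 16, 546], [452, 35, 29, 11, 175], [358, 37, 11, 4, 31], [346, 49, 26, 26, 524], [461, 67, 7, 4, 16], [453, 68, 7, 4, 17], [458, 68, 59, 126, 3431], [437, 71, 4, 4, 12], [442, 70, 7, 3, 18], [347, 76, 22, 18, 242], [375, 82, 2, 5, 10], [349, 93, 27, 28, 273], [501, 100, 6, 10, 45], [346, 104, 7, 11, 36], [543, 109, 58, 69, 991], [350, 123, 4, 4, 12], [347, 128, 30, 27, 485], [580, 140, 18, 38, 95], [521, 155, 12, 16, 115], [511, 157, 6, 7, 19], [502, 159, 3, 4, 10], [553, 169, 5, 2, 10], [543, 185, 49, 62, 1402], [546, 210, 9, 2, 18], [327, 251, 7, 6, 36], [327, 260, 6, 6, 34]]
11.1167 [0.5022484  0.02620447 0.24760443] [-0.39019816 -0.10032527 -0.37862808]
scene 5 401.81632653061223 242.0408163265306 49 z 0.0975
side 5 328.3666666666667 254.66666666666666 30 z 0.0925
scene 6 401.59183673469386 242.59183673469389 49 z 0.095
side 6 328.5 254.35714285714286 28 z 0.0935
```

View pics/z6.png

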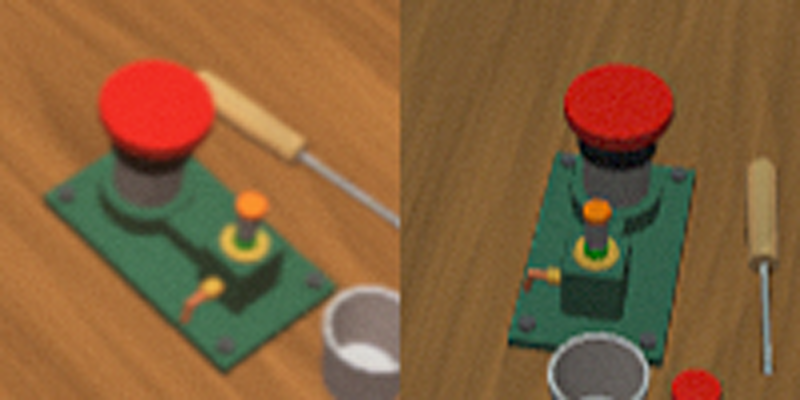

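The pin didn't rise over the last two full strokes, the green band shows, the pad is up, and only the pin and the arm differ from the first images.

```bash
python3 -c "
from h import *
s=manip.sense();print(abs(s['joint_vel']).max());print(manip.finish_job())"
```

```text
0.02349354008054349
the job is handed in; nothing more can be done
None
```

I pumped the oiler with eight strokes, using the closed fingers on the side of the pad away from the pin. On each stroke the pad went all the way down (fingertips at about 97 mm) and came fully up again. I then lifted the hand clear and handed the job in at about 11 s of the 45 s allowed.

**Last checks, all from the two camera views:**
- **Pin:** it did not rise measurably over the last two full strokes, and its green band shows, so I take it as fully out.
- **Pad:** it is back at the top, unchanged from the first image.
- **Loose things:** comparing the first and last images, only the arm and the pin had changed.
- **Forces:** the wrist force read at most about 37 N vertically.

**Disagreement:** my pixel estimates put the orange cap at about 95 mm (scene view) and 93.5 mm (side view), not the nominal 105 mm for the tip. They track the middle of the cap rather than its top. They also assume the pin's position, and at the start they read 55 mm and 66 mm against at least 65 mm. I therefore relied on the pin no longer rising and on the green band, not on those heights.

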